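# Lock a crystal clock base in the gluing jig

### The job

Push the crystal clock base along the channel of the jig until it rests fully home against the blue end stop, then flip the red toggle handle over past its centre so that it snaps across and the clamp's pad holds the base down. Only push with the fingertips: do not lift the base, leave the standing clock, vase and urn where they are, and finish clear of everything.

Things in the scene. Friction and masses are not known exactly. Their poses are not given: they have to be found in the camera images.
- jig: Fixed: a dark steel plate 12 mm thick, at varying place and yaw. Origin: on the bench surface under the middle of the channel. In its frame (mm) the plate covers x -135 to 115, y -65 to 135, top z = 12. The channel runs along its x axis from the open end at -x to the blue stop at +x, between aluminium rails 10 mm high above the plate, inner faces y = +-42. The toggle clamp stands on the +y side.
- base: Loose clear crystal slab with gilt corners, 110 mm (x, along the channel) x 80 mm (y) x 20 mm high, about 0.44 kg, flat in the channel on the plate. Origin: centre of its underside. It starts 30 to 70 mm short of the stop; fully home its origin is at x = 35 mm in the jig's frame. Its x axis points nearly along the jig's x axis.
- stop_face (a point): Middle of the face of the blue end stop that the base comes to rest against: x = 90, y = 0, z = 21 mm in the jig's frame. The stop is 84 mm wide and reaches 30 mm above the bench.
- clamp_hinge (a point): The toggle handle's hinge, x = 50, y = 85, z = 50 mm in the jig's frame; its axis is parallel to the jig's x axis. It sits between two steel cheeks 60 mm high above the bench (jig x = 35 to 65, y = 70 to 100 mm).
- clamp (a joint): Toggle handle angle, rad. 0: open, handle leaning outward (jig's +y) 0.6 from vertical, arm raised. Grows as the handle goes up and over towards the channel (jig's -y). An over-centre spring (up to 0.3 N m) drives it back to 0 from below about 0.5 and onward from above. Locked on the base it reads about 1.0 (leaning 0.4 over the channel); with nothing under the pad 1.1.
- handle_tip (a point): Point on the toggle handle's axis, 100 mm from its hinge. The handle is a round red grip of radius 10 mm whose rounded end reaches 10 mm past this point; it begins 45 mm from the hinge, above a bare steel rod of radius 5 mm. This point stands about 132 mm above the bench when open, 142 mm when locked.
- pad (a point): Centre of the underside of the black rubber pad on the clamp's steel arm, which is one piece with the handle and turns with it. Arm 72 mm long, 12 mm wide; the pad, 16 mm across, is 65 mm from the hinge and when locked presses on the base at about x = 50, y = 20 mm in the jig's frame. When open the arm's end is about 115 mm above the bench.
- desk_clock: Bystander: octagonal crystal desk clock with a white dial, standing on a foot 50 x 90 mm, about 97 mm tall. Origin: centre of its underside.
- vase: Bystander: round brass vase, 57 mm across, 119 mm tall. Origin: centre of its underside.
- urn: Bystander: round golden lidded urn, 68 mm across, 90 mm tall. Origin: centre of its underside.
There are look-alikes about, which are no part of the job. There is more than one size of the base; the one meant has the size given above.

How it is judged:
By the outcome, as a careful person would: the job done as asked, in the order asked, and still so for the second after the job is handed in, with the robot touching nothing.
It also fails if it takes over 45 s, if anything falls off the work surface, if the arm or the gripper's body presses on something with over 40 N, if the wrist force passes 120 N, or if a joint passes its speed limit or range.

### The arm

A 6-joint arm with a two-finger parallel gripper is mounted at the origin on the work surface. World frame = base frame: x ahead of the robot, y to its left, z up, the work surface at z = 0. Lengths are in mm, angles in rad, forces in N, time in s.
With the tool pointing down it reaches from about 350 to 775 mm from the base axis. Payload 7.3 kg.
Tool frame: the origin (TCP) lies on the centre line of the jaws, within the pads' length; the fingertips stand 17 mm ahead of it and the grasp point (between the pads) lies 2 mm behind it; z points along the fingers, y is the line along which they close (so a half turn about z gives the same grasp; the last joint's range is limited). The gripper opens to 92 mm and grips with 3 to 60 N. Pads are 19 mm wide; open, the fingers measure 130 mm over their backs; the gripper's body (75 mm by 190 mm) begins 47 mm behind the grasp point.
Start: joints at [1.053, 0.342, 1.524, -0, 1.275, -0.146], TCP at [190.715, 489.153, 243.741] pointing down, gripper open.
Joint ranges: [-2.53, 2.53], [-0.77, 2.02], [0.04, 2.7], [-1, 4.14], [0.28, 2.66], [-3.11, 3.11]. Speed limits (rad/s): [2.57, 2.57, 3.14, 3.14, 3.14, 3.14].

### API

Orientations are given as [roll, pitch, yaw] about the fixed x, y, z axes, in that order (R = Rz(yaw) Ry(pitch) Rx(roll)).
In Python, from plant import bot gives the robot as it stands. The module is installed in compiled form; this text tells all that it offers.
- The arm moves only by the shell command python3 -m pendant 'ROWS'. ROWS is JSON, a list of rows, each a list of 3 entries, a list of its own where there are three numbers: the shift along the world's x, y, z as a fraction of full scale, then the turn, a rotation vector about the world's x, y, z as a fraction of full scale, then the opening, from -1 (shut) to 1 (fully open), so that 0 is half open. In form: [[[tx, ty, tz], [rx, ry, rz], claw], ...]. A call has exactly 10 rows; each row shifts and turns the commanded pose from where the row before left it; what a row does not reach is not made up. Full scale, the value 1, is 30 mm for a shift and 0.12 rad for a turn. A row lasts 1/12 s, in which the tool goes at most 41.7 mm and 7.16 degrees, less where a joint would pass 70% of its speed; a pose out of reach is approached as far as the arm can. A call with a number of a shift or a turn outside -1 to 1 is refused whole. A call with a gripper value outside its range is refused whole. The fingers move at their own pace and stop on an object; the grip force is fixed at half the most. Time passes only in rows, so rows that do not move let the fingers close, or fill a call up. It gives the time, the measured TCP pose, the force, the opening and the grip force at its end, in the units of the state.
- bot.get_obs(): the state, without advancing time (a new reading comes with each control period).
- bot.capture(name): name is "scene" or "side" or "wrist"; returns the picture (384x512x3 uint8, blue, green, red); there is no depth.
- bot.camera_params(name): a dict with "fovy" (degrees; the focal length in pixels is half the picture's height over the tangent of half this angle, whatever the lens; pixels are square), "cx", "cy" (the principal point, pixels), "distortion" ([k1, k2, p1, p2, k3] as OpenCV has them; the pictures are not rectified), "camera_from_world" (4x4, takes a point from world to camera coordinates). Camera axes: x right, y down, z forward; pixel columns grow to the right and rows downward; lengths in mm; the calibration is good to about 2 mm. A picture is of the moment at which its call begins: read the wrist's pose just before it. camera_params takes no time and is no camera call; for the wrist camera it gives the pose at the moment of the call.
- bot.close_job(): hands the job in; it is judged then, once.
The state is a dict: "time": time; "joint_positions": joint angles; "dq": joint speeds; "tau": joint torques, N m; "tool_pos": TCP position; "tcp_rot": TCP orientation; "contact_force": force on the tool from outside, world axes, zero at the start; "moment": the same for the moment, N m; "grip_width": finger opening in mm; "finger_force": force on a finger pad.
Only numpy, scipy, OpenCV 4.12 (cv2) and the standard library are available. Lean on these libraries where they do the work, as an engineer would, in place of code of your own. Each camera call takes 0.05 s, during which the arm holds its last target. There are 200 camera calls.

## Working session

There is one attempt and no reset: what is moved stays moved. The work goes in short steps, Python scripts to look and compute and a shell command to move; the robot and the scene stay as the last step left them, time stands still between calls to the robot, and variables do not carry over. Pictures are saved under pics/ and viewed, at most 10 in all, crops included, and the job is handed in when it is done.

```bash
mkdir -p pics; cat > h.py <<'E'
import numpy as np,cv2
from plant import bot
def K(p):
    f=192/np.tan(np.radians(p["fovy"])/2)
    return np.array([[f,0,p["cx"]],[0,f,p["cy"]],[0,0,1]])
def ray(p,uv):
    T=np.array(p["camera_from_world"]);R=T[:3,:3];c=-R.T@T[:3,3]
    n=cv2.undistortPoints(np.array(uv,float).reshape(-1,1,2),K(p),np.array(p["distortion"],float))[:,0]
    return c,np.c_[n,np.ones(len(n))]@R
def onz(p,uv,z):
    c,d=ray(p,uv);z=np.broadcast_to(z,len(d));return c+d*((z-c[2])/d[:,2])[:,None]
def tri(p1,u1,p2,u2):
    c1,d1=ray(p1,[u1]);c2,d2=ray(p2,[u2]);d1=d1[0]/np.linalg.norm(d1);d2=d2[0]/np.linalg.norm(d2)
    s=np.linalg.lstsq(np.c_[d1,-d2],c2-c1,rcond=None)[0];a=c1+s[0]*d1;b=c2+s[1]*d2
    return (a+b)/2,np.linalg.norm(a-b)
def proj(p,X):
    T=np.array(p["camera_from_world"])
    return cv2.projectPoints(np.array(X,float).reshape(-1,1,3),cv2.Rodrigues(T[:3,:3])[0],T[:3,3],K(p),np.array(p["distortion"],float))[0][:,0]
E
python3 - <<'E'
from h import *
o=bot.get_obs();print(o["tool_pos"],o["tcp_rot"],o["time"],o["grip_width"])
a=[]
for n in("scene","side"):
    a.append(bot.capture(n))
    cv2.imwrite(f"pics/{n}.png",cv2.resize(a[-1],(800,600),interpolation=cv2.INTER_CUBIC))
    p=bot.camera_params(n);T=np.array(p["camera_from_world"]);print(n,-T[:3,:3].T@T[:3,3],T[2,:3],p["fovy"],p["distortion"])
E
```

```text
[190.50803139 488.79198528 243.04203793] [-3.14007284e+00 -2.14591226e-04  2.76980633e+00] 0.0 91.64806829553714
scene [1014.15957135  674.89495735  956.34619142] [-0.40607893 -0.55083329 -0.72916568] 45.93375892238894 [-0.0063604  0.         0.         0.         0.       ]
side [ 326.72290548 -709.75026942  892.46953646] [ 0.20516294  0.64403091 -0.73697514] 51.09229310133941 [-0.03869772  0.          0.          0.          0.        ]
```

View pics/scene.png

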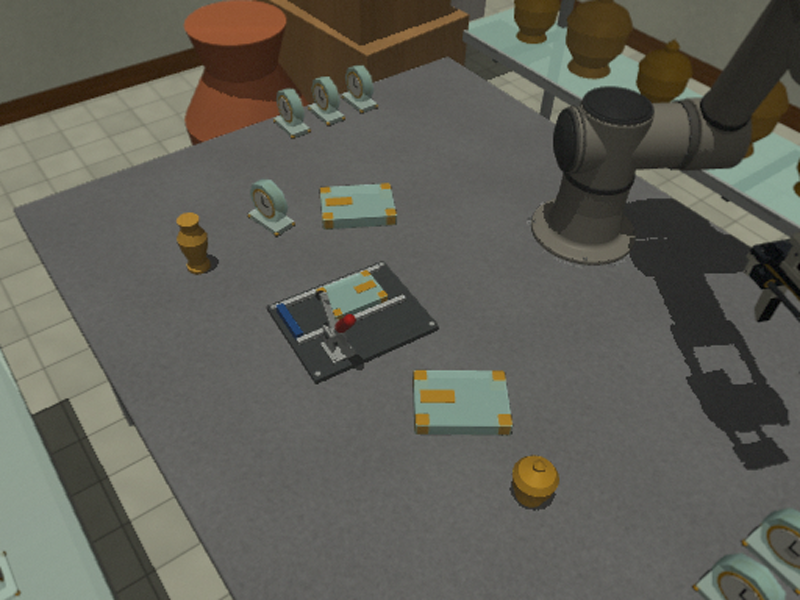

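View pics/side.png

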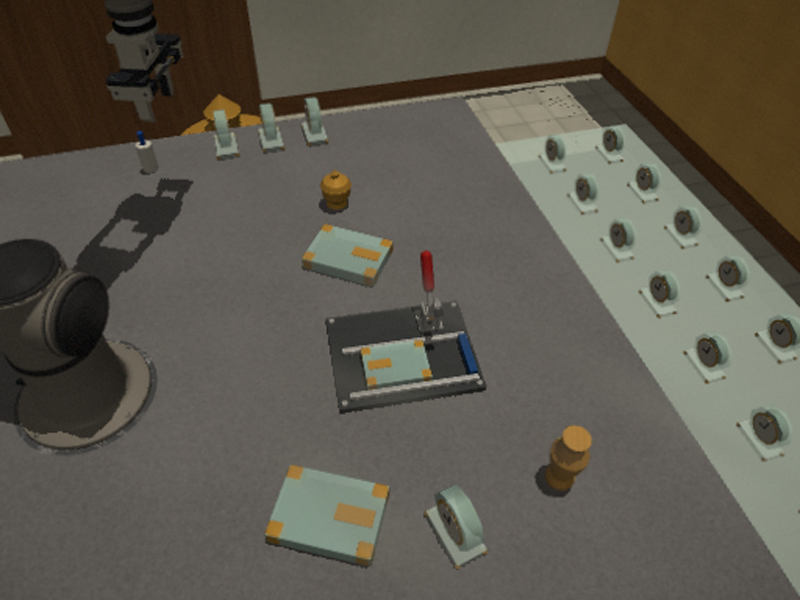

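The scene and side pictures show the jig with its plate. In the scene view its corners are at about (267,306), (383,262), (438,326) and (317,382). The blue stop is at (290,320) and the red handle at (345,322). In the side view the stop is at (468,352) and the handle at (427,270). Next I'll measure the jig pose.

```bash
cat > m.py <<'E'
from h import *
from scipy.optimize import least_squares
P={n:bot.camera_params(n) for n in("scene","side")}
I={n:cv2.resize(cv2.imread(f"pics/{n}.png"),(512,384),interpolation=cv2.INTER_AREA) for n in P}
s=.64
C={"scene":[(383,262),(438,326),(317,382),(267,306)],"side":[(341,410),(327,318),(458,303),(484,390)]}
# order: (-135,-65),(-135,135),(115,135),(115,-65)
J=np.array([(-135,-65),(-135,135),(115,135),(115,-65)],float)
for n in C:
    W=onz(P[n],np.array(C[n])*s,12)[:,:2]
    print(n,W.round(),[round(np.linalg.norm(W[i]-W[i-1])) for i in range(4)])
    m,w=J.mean(0),W.mean(0);A,B=J-m,W-w
    th=np.arctan2((A[:,0]*B[:,1]-A[:,1]*B[:,0]).sum(),(A*B).sum())
    R=np.array([[np.cos(th),-np.sin(th)],[np.sin(th),np.cos(th)]])
    print(" yaw",th," origin",w-R@m)
    im=I[n];h=cv2.cvtColor(im,cv2.COLOR_BGR2HSV)
    for nm,lo,hi in(("blue",(100,120,40),(130,255,255)),):
        k=cv2.inRange(h,lo,hi);k[:,:130 if n=="scene" else 250]=0
        c=max(cv2.findContours(k,0,2)[0],key=cv2.contourArea)[:,0]
        print(nm,c.mean(0)/s, ((onz(P[n],[c.mean(0)],25)[0,:2]-(w-R@m))@R).round())
    k=cv2.inRange(h,(0,150,60),(6,255,255))|cv2.inRange(h,(174,150,60),(180,255,255))
    c=max(cv2.findContours(k,0,2)[0],key=cv2.contourArea)[:,0]
    print("red",cv2.minAreaRect(c), c.min(0)/s,c.max(0)/s)
    g=cv2.inRange(h,(10,120,80),(30,255,255))
    for c in cv2.findContours(g,0,2)[0]:
        q=c[:,0].mean(0);X=(onz(P[n],[q],32)[0,:2]-(w-R@m))@R
        if abs(X[0])<120 and abs(X[1])<80: print("gold",(q/s).round(),X.round(),cv2.contourArea(c))
    for nm,z,u in (("vase",0,{"scene":(198,268),"side":(561,485)}),("urn",0,{"scene":(535,500),"side":(335,207)}),("clock",0,{"scene":(275,222),"side":(458,540)})):
        print(nm,onz(P[n],[np.array(u[n])*s],z)[0].round())
E
python3 m.py
```

```text
scene [[ 409. -146.]
 [ 427.   48.]
 [ 671.   30.]
 [ 653. -172.]] [246, 195, 246, 202]
 yaw -0.08865098668643591  origin [546.95481015 -95.78782215]
blue [288.96484375 320.16601562] [97. -3.]
red ((220.70001220703125, 206.09999084472656), (6.600000381469727, 12.20000171661377), 53.13010025024414) [335.9375 314.0625] [353.125 328.125]
gold [338. 314.] [18. 33.] 13.0
gold [382. 295.] [-75.  32.] 16.0
gold [320. 289.] [ 16. -38.] 3.5
gold [363. 287.] [-56.  -4.] 41.5
gold [365. 272.] [-78. -35.] 8.5
vase [ 709. -350.    0.]
urn [519. 395.   0.]
clock [ 515. -386.    0.]
side [[ 407. -156.]
 [ 426.   44.]
 [ 671.   15.]
 [ 647. -182.]] [241, 200, 248, 199]
 yaw -0.11123945062105539  origin [ 543.70463837 -105.54701523]
blue [467.78492647 354.27389706] [99.  4.]
red ((273.1158447265625, 171.5426788330078), (21.42371940612793, 6.515460968017578), 83.6598129272461) [420.3125 251.5625] [431.25  284.375]
gold [372. 380.] [-75. -29.] 14.5
gold [426. 374.] [ 17. -30.] 21.5
gold [380. 363.] [-56.   5.] 56.0
gold [366. 350.] [-76.  35.] 14.5
gold [418. 343.] [16. 37.] 13.0
vase [ 701. -369.    0.]
urn [510. 367.   0.]
clock [ 521. -405.    0.]
```

The two views agree: jig origin is about (545,-101), yaw about -0.10, and the base sits about 65 mm short of the stop. I'll move above the open end with the fingers shut and look from there.

```bash
python3 -m pendant '[[[0.9,-0.83,0],[0,0,0.22],-1],[[0.9,-0.83,0],[0,0,0.22],-1],[[0.9,-0.83,0],[0,0,0.22],-1],[[0.9,-0.83,0],[0,0,0.22],-1],[[0.9,-0.83,0],[0,0,0.22],-1],[[0.9,-0.83,0],[0,0,0.22],-1],[[0.9,-0.83,0],[0,0,0.22],-1],[[0.9,-0.83,0],[0,0,0.22],-1],[[0.9,-0.83,0],[0,0,0.22],-1],[[0.9,-0.83,0],[0,0,0.22],-1]]'
python3 -m pendant '[[[-0.1,-1,0],[0,0,0],-1],[[-0.1,-1,0],[0,0,0],-1],[[-0.1,-1,0],[0,0,0],-1],[[-0.1,-1,0],[0,0,0],-1],[[-0.1,-1,0],[0,0,0],-1],[[-0.1,-1,0],[0,0,0],-1],[[-0.1,-1,0],[0,0,0],-1],[[-0.1,-1,0],[0,0,0],-1],[[-0.1,-1,0],[0,0,0],-1],[[-0.1,-1,0],[0,0,0],-1]]'
python3 - <<'E'
from h import *
import json
o=bot.get_obs();print(o["tool_pos"],o["tcp_rot"],o["contact_force"])
p=bot.camera_params("wrist");im=bot.capture("wrist");cv2.imwrite("pics/w1.png",cv2.resize(im,(800,600)))
json.dump({k:np.array(v).tolist() for k,v in p.items()},open("w1.json","w"))
E
```

```text
time: 0.93
tool_pos: [461.6, 238.6, 243.5]
tcp_rot: [-3.141, -0.001, 3.035]
contact_force: [0.8, 0.0, -0.1]
grip_width: 30.0
finger_force: 0.0
time: 1.77
tool_pos: [430.1, -61.2, 243.6]
tcp_rot: [3.141, -0.0, 3.034]
contact_force: [0.0, -0.2, -0.7]
grip_width: 0.4
finger_force: 0.0
[430.10647635 -61.1716913  243.5627175 ] [ 3.14136838e+00 -4.38112641e-04  3.03382598e+00] [ 0.04395638 -0.17483154 -0.68329937]
```

View pics/w1.png

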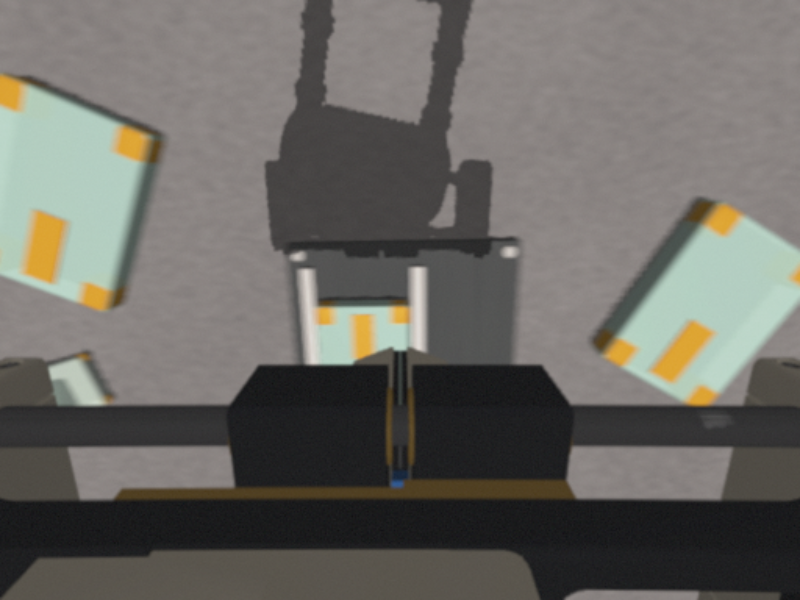

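The wrist view shows the plate's rear corners at (288,243) and (520,240). The rails are near columns 308 and 418, and the base's rear edge runs from (317,302) to (410,302).

```bash
python3 - <<'E'
from h import *
import json
p=json.load(open("w1.json"))
u=lambda L:np.array(L)*.64
a=onz(p,u([(286,243),(520,238)]),12);print("plate",a.round(1),np.linalg.norm(a[0]-a[1]))
b=onz(p,u([(317,302),(410,302)]),32);print("base",b.round(1),np.linalg.norm(b[0]-b[1]))
r=onz(p,u([(300,268),(309,366),(316,268),(319,366),(409,268),(412,340),(426,268),(427,366)]),22);print("rails",r.round(1))
th=-np.arctan2(*(a[1]-a[0])[:2]);print("yaw",th, -np.arctan2(*(b[1]-b[0])[:2]))
for t in(-.1,-.11):
 R=np.array([[np.cos(t),-np.sin(t)],[np.sin(t),np.cos(t)]])
 print(a.mean(0)[:2]-R@[-135,35], "base rear in jig x", (b.mean(0)[:2]-a.mean(0)[:2])@R-[135,-35])
E
```

```text
plate [[ 402.9 -156.1   12. ]
 [ 420.3   41.    12. ]] 197.91388450656717
base [[ 451.8 -134.    32. ]
 [ 460.2  -56.9   32. ]] 77.55418484174072
rails [[ 423.6 -145.6   22. ]
 [ 512.9 -153.    22. ]
 [ 425.1 -132.3   22. ]
 [ 513.9 -144.1   22. ]
 [ 433.5  -54.8   22. ]
 [ 498.2  -58.8   22. ]
 [ 435.1  -40.6   22. ]
 [ 524.5  -48.    22. ]]
yaw -0.08766679513258008 -0.10900697186369765
[ 542.42667568 -105.87240468] base rear in jig x [-87.00715839   1.77166379]
[ 541.93711565 -107.17828168] base rear in jig x [-86.67728019   2.25324561]
```

```bash
python3 -m pendant '[[[0,-0.5,0],[0,0,0.05],-1],[[0,-0.55,0],[0,0,0],-1],[[0,0,-0.86],[0,0,0],-1],[[0,0,-0.86],[0,0,0],-1],[[0,0,-0.86],[0,0,0],-1],[[0,0,-0.86],[0,0,0],-1],[[0,0,-0.86],[0,0,0],-1],[[0,0,-0.86],[0,0,0],-1],[[0,0,-0.86],[0,0,0],-1],[[0,0,-0.86],[0,0,0],-1]]'
python3 -m pendant '[[[0,0,0],[0,0,0],-1],[[0.1,-0.01,0],[0,0,0],-1],[[0.1,-0.01,0],[0,0,0],-1],[[0.1,-0.01,0],[0,0,0],-1],[[0.1,-0.01,0],[0,0,0],-1],[[0.1,-0.01,0],[0,0,0],-1],[[0.1,-0.01,0],[0,0,0],-1],[[0.1,-0.01,0],[0,0,0],-1],[[0,0,0],[0,0,0],-1],[[0,0,0],[0,0,0],-1]]'
```

```text
time: 2.65
tool_pos: [430.5, -91.1, 36.1]
tcp_rot: [3.141, -0.0, 3.04]
contact_force: [0.4, -0.3, 0.5]
grip_width: 0.7
finger_force: 0.0
time: 3.48
tool_pos: [451.6, -93.3, 37.3]
tcp_rot: [3.141, -0.0, 3.04]
contact_force: [-2.3, 1.2, 0.9]
grip_width: 1.0
finger_force: 1.1
```

```bash
python3 -m pendant '[[[0.2,-0.02,0],[0,0,0],-1],[[0.2,-0.02,0],[0,0,0],-1],[[0.2,-0.02,0],[0,0,0],-1],[[0.2,-0.02,0],[0,0,0],-1],[[0.2,-0.02,0],[0,0,0],-1],[[0.2,-0.02,0],[0,0,0],-1],[[0.2,-0.02,0],[0,0,0],-1],[[0.2,-0.02,0],[0,0,0],-1],[[0.1,-0.01,0],[0,0,0],-1],[[0,0,0],[0,0,0],-1]]'
python3 -m pendant '[[[0.03,-0.003,0],[0,0,0],-1],[[0.03,-0.003,0],[0,0,0],-1],[[0.03,-0.003,0],[0,0,0],-1],[[0.03,-0.003,0],[0,0,0],-1],[[0.03,-0.003,0],[0,0,0],-1],[[0.03,-0.003,0],[0,0,0],-1],[[0.03,-0.003,0],[0,0,0],-1],[[0,0,0],[0,0,0],-1],[[0,0,0],[0,0,0],-1],[[0,0,0],[0,0,0],-1]]'
```

```text
time: 4.32
tool_pos: [503.9, -98.8, 37.5]
tcp_rot: [-3.141, 0.002, 3.04]
contact_force: [-0.7, -0.2, 0.4]
grip_width: 0.7
finger_force: 0.0
time: 5.15
tool_pos: [509.0, -99.1, 37.4]
tcp_rot: [3.141, -0.0, 3.04]
contact_force: [-3.9, 0.8, 4.2]
grip_width: 0.7
finger_force: 2.1
```

```bash
python3 -m pendant '[[[0.03,-0.003,0],[0,0,0],-1],[[0.03,-0.003,0],[0,0,0],-1],[[0.03,-0.003,0],[0,0,0],-1],[[0.03,-0.003,0],[0,0,0],-1],[[0.03,-0.003,0],[0,0,0],-1],[[0,0,0],[0,0,0],-1],[[0,0,0],[0,0,0],-1],[[0,0,0],[0,0,0],-1],[[0,0,0],[0,0,0],-1],[[0,0,0],[0,0,0],-1]]'
```

```text
time: 5.98
tool_pos: [512.8, -99.5, 37.2]
tcp_rot: [3.141, -0.002, 3.04]
contact_force: [-7.4, 0.1, 4.6]
grip_width: 0.3
finger_force: 3.6
```

```bash
python3 -m pendant '[[[0.03,-0.003,0],[0,0,0],-1],[[0.03,-0.003,0],[0,0,0],-1],[[0.03,-0.003,0],[0,0,0],-1],[[0.03,-0.003,0],[0,0,0],-1],[[0,0,0],[0,0,0],-1],[[0,0,0],[0,0,0],-1],[[0,0,0],[0,0,0],-1],[[0,0,0],[0,0,0],-1],[[0,0,0],[0,0,0],-1],[[0,0,0],[0,0,0],-1]]'
```

```text
time: 6.82
tool_pos: [513.0, -99.5, 37.0]
tcp_rot: [3.141, -0.009, 3.04]
contact_force: [-19.2, -1.0, 13.0]
grip_width: 0.4
finger_force: 9.2
```

The TCP stopped at 513 (predicted home about 514.6) while the force rose to 19 N, so the base is against the stop. I'll back off, rise and check.

```bash
python3 -m pendant '[[[-0.35,0.035,0],[0,0,0],-1],[[-0.35,0.035,0],[0,0,0],-1],[[-0.35,0.035,0],[0,0,0],-1],[[0,0,0.98],[0,0,0],-1],[[0,0,0.98],[0,0,0],-1],[[0,0,0.98],[0,0,0],-1],[[0,0,0.98],[0,0,0],-1],[[0,0,0.98],[0,0,0],-1],[[0,0,0.98],[0,0,0],-1],[[0,0,0.98],[0,0,0],-1]]'
python3 -m pendant '[[[0.45,0.65,0],[0,0,0],-1],[[0.45,0.65,0],[0,0,0],-1],[[0.45,0.65,0],[0,0,0],-1],[[0.45,0.65,0],[0,0,0],-1],[[0.45,0.65,0],[0,0,0],-1],[[0.45,0.65,0],[0,0,0],-1],[[0.45,0.65,0],[0,0,0],-1],[[0.45,0.65,0],[0,0,0],-1],[[0.45,0.65,0],[0,0,0],-1],[[0.3,0.65,0],[0,0,0],-1]]'
python3 - <<'E'
from h import *
im=bot.capture("side");c=im[180:280,190:320];cv2.imwrite("pics/s2.png",cv2.resize(c,(780,600),interpolation=cv2.INTER_CUBIC))
P={n:bot.camera_params(n) for n in("scene","side")}
# handle red: top end in both views
E={}
for n in P:
    h=cv2.cvtColor(im if n=="side" else bot.capture("scene"),cv2.COLOR_BGR2HSV)
    k=cv2.inRange(h,(0,150,60),(6,255,255))|cv2.inRange(h,(174,150,60),(180,255,255))
    c=max(cv2.findContours(k,0,2)[0],key=cv2.contourArea)[:,0];E[n]=c.mean(0);print(n,E[n],len(c))
print(tri(P["scene"],E["scene"],P["side"],E["side"]),bot.get_obs()["tool_pos"])
E
```

```text
time: 7.65
tool_pos: [486.7, -97.1, 245.2]
tcp_rot: [-3.141, 0.004, 3.04]
contact_force: [1.0, -0.5, -1.1]
grip_width: 0.6
finger_force: 0.0
time: 8.48
tool_pos: [618.3, 99.4, 243.2]
tcp_rot: [3.141, 0.003, 3.04]
contact_force: [-0.3, 0.0, -0.0]
grip_width: 0.5
finger_force: 0.0
scene [220.65 207.  ] 20
side [272.61111111 169.94444444] 18
(array([608.22055166,  27.18996102, 115.7647827 ]), np.float64(4.11264458367606)) [618.01737943 101.09530779 242.79187553]
```

View pics/s2.png

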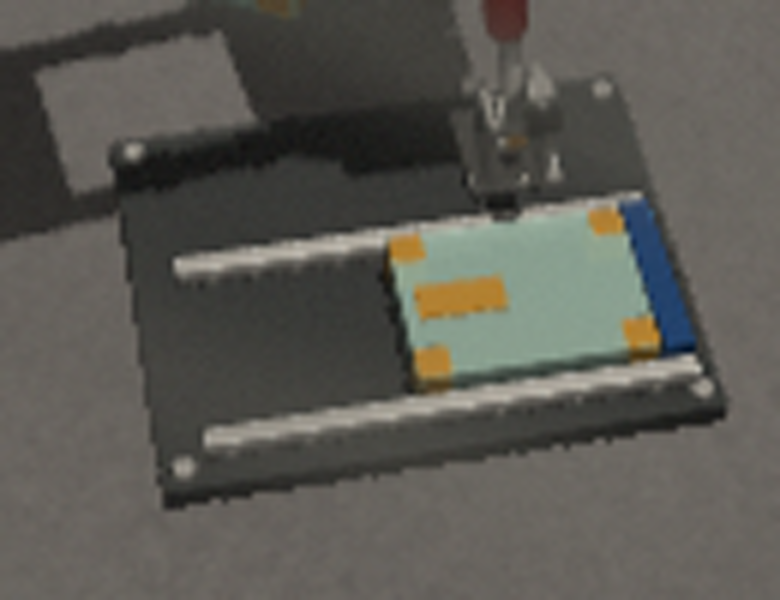

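The crop shows the base seated flush against the blue stop, with its front edge at about (640,270). Next I lower the fingers outside the handle and push it along the jig's -y.

```bash
python3 -m pendant '[[[0,0,-0.9],[0,0,0],-1],[[0,0,-0.9],[0,0,0],-1],[[0,0,-0.9],[0,0,0],-1],[[0,0,-0.9],[0,0,0],-1],[[0,0,0],[0,0,0],-1],[[-0.04,-0.33,0],[0,0,0],-1],[[-0.04,-0.33,0],[0,0,0],-1],[[-0.04,-0.33,0],[0,0,0],-1],[[-0.04,-0.33,0],[0,0,0],-1],[[0,0,0],[0,0,0],-1]]'
python3 -m pendant '[[[-0.03,-0.25,0],[0,0,0],-1],[[-0.03,-0.25,0],[0,0,0],-1],[[-0.03,-0.25,0],[0,0,0],-1],[[-0.03,-0.25,0],[0,0,0],-1],[[0,-0.25,0],[0,0,0],-1],[[0,0,0],[0,0,0],-1],[[0,0,0],[0,0,0],-1],[[0,0,0],[0,0,0],-1],[[0,0,0],[0,0,0],-1],[[0,0,0],[0,0,0],-1]]'
```

```text
time: 9.42
tool_pos: [612.5, 56.7, 137.5]
tcp_rot: [3.14, 0.005, 3.038]
contact_force: [1.3, 1.9, -0.2]
grip_width: 0.4
finger_force: 1.1
time: 10.25
tool_pos: [607.6, 21.3, 135.0]
tcp_rot: [3.142, -0.0, 3.04]
contact_force: [-0.7, -0.2, -0.0]
grip_width: 0.6
finger_force: 0.0
```

```bash
python3 -m pendant '[[[-0.02,-0.2,0],[0,0,0],-1],[[-0.02,-0.2,0],[0,0,0],-1],[[-0.02,-0.2,0],[0,0,0],-1],[[-0.02,-0.2,0],[0,0,0],-1],[[-0.02,-0.2,0],[0,0,0],-1],[[0,0,0],[0,0,0],-1],[[0,0,0],[0,0,0],-1],[[0,0,0],[0,0,0],-1],[[0,0,0],[0,0,0],-1],[[0,0,0],[0,0,0],-1]]'
python3 - <<'E'
from h import *
im=bot.capture("side");cv2.imwrite("pics/s3.png",cv2.resize(im[130:280,190:390],(800,600),interpolation=cv2.INTER_CUBIC))
E
```

```text
time: 11.08
tool_pos: [604.7, -8.6, 135.1]
tcp_rot: [3.141, 0.0, 3.04]
contact_force: [0.2, -0.3, 0.1]
grip_width: 0.7
finger_force: 0.0
```

View pics/s3.png

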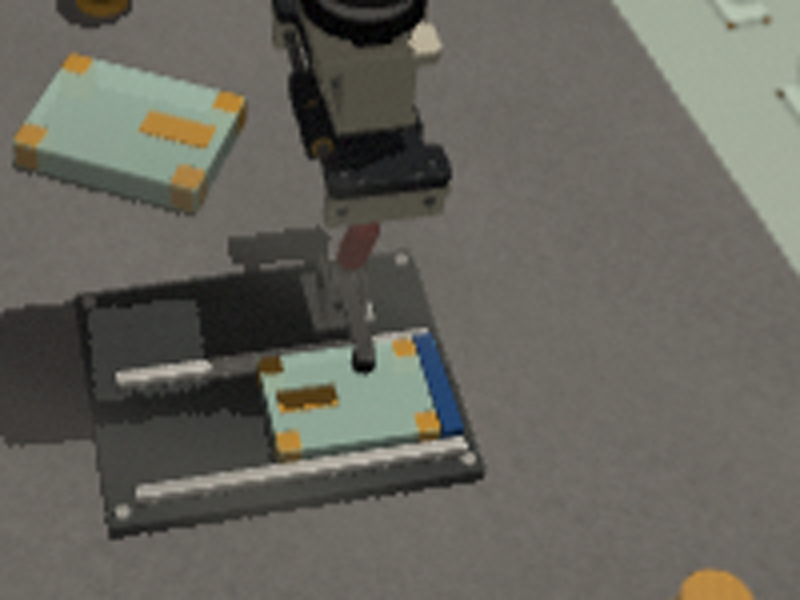

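The picture shows the handle flipped over to about (360,245) and the pad down on the base at (363,358). The base is still against the stop. Now I retreat outward, then up.

```bash
python3 -m pendant '[[[0.06,0.6,0],[0,0,0],-1],[[0.06,0.6,0],[0,0,0],-1],[[0.06,0.6,0],[0,0,0],-1],[[0.06,0.6,0],[0,0,0],-1],[[0.06,0.6,0],[0,0,0],-1],[[0.06,0.6,0],[0,0,0],-1],[[0,0.3,0.9],[0,0,0],-1],[[0,0.3,0.9],[0,0,0],-1],[[0,0.3,0.9],[0,0,0],-1],[[0,0.3,0.9],[0,0,0],-1]]'
python3 -m pendant '[[[-0.5,0.5,0],[0,0,0],-1],[[-0.5,0.5,0],[0,0,0],-1],[[-0.5,0.5,0],[0,0,0],-1],[[-0.5,0.5,0],[0,0,0],-1],[[-0.5,0.5,0],[0,0,0],-1],[[0,0,0],[0,0,0],-1],[[0,0,0],[0,0,0],-1],[[0,0,0],[0,0,0],-1],[[0,0,0],[0,0,0],-1],[[0,0,0],[0,0,0],-1]]'
python3 - <<'E'
from h import *
im=bot.capture("side");cv2.imwrite("pics/s4.png",cv2.resize(im[130:280,190:390],(800,600),interpolation=cv2.INTER_CUBIC))
P={n:bot.camera_params(n) for n in("scene","side")};E={}
for n in P:
    h=cv2.cvtColor(im if n=="side" else bot.capture("scene"),cv2.COLOR_BGR2HSV)
    k=cv2.inRange(h,(0,140,50),(6,255,255))|cv2.inRange(h,(174,140,50),(180,255,255))
    c=max(cv2.findContours(k,0,2)[0],key=cv2.contourArea)[:,0];E[n]=c.mean(0)
X,e=tri(P["scene"],E["scene"],P["side"],E["side"]);d=X[:2]-[544,-103];jy=d@[.0998,.995]
print(X,e,"lean over channel",np.arctan2(85-jy,X[2]-50))
E
```

```text
time: 11.97
tool_pos: [615.2, 135.9, 244.3]
tcp_rot: [3.142, -0.0, 3.04]
contact_force: [0.9, -0.7, 0.1]
grip_width: 0.3
finger_force: 0.0
time: 12.8
tool_pos: [541.1, 209.4, 242.9]
tcp_rot: [-3.142, 0.0, 3.039]
contact_force: [-0.3, 0.2, 0.2]
grip_width: 0.7
finger_force: 0.0
[606.00283723 -42.00687659 128.57827771] 0.8230134600164027 lean over channel 0.22668418430866688
```

View pics/s4.png

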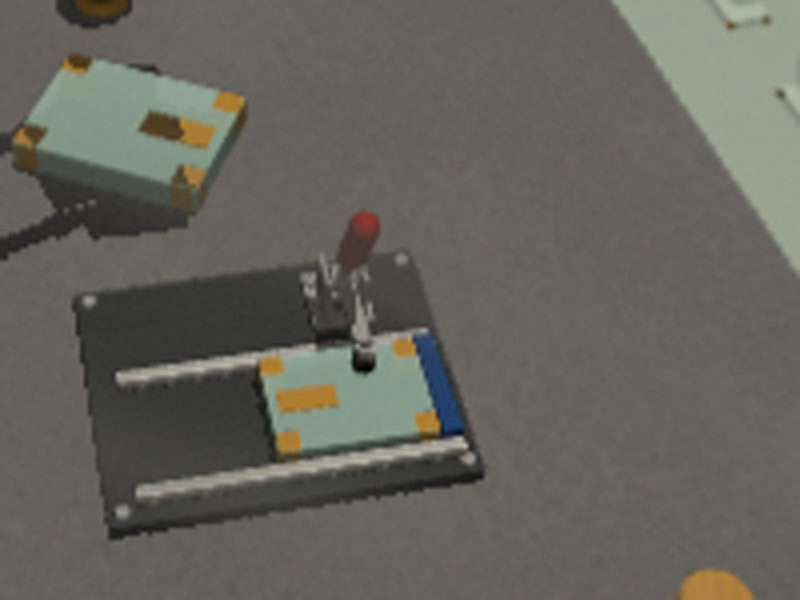

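The pad looks to be down, but the measured lean is rough. I'll check it against the predicted pixels for locked and short-of-locked.

```bash
python3 - <<'E'
from h import *
P=bot.camera_params("side");Q=bot.camera_params("scene")
def jw(p,o,t): c,s=np.cos(t),np.sin(t);return [o[0]+c*p[0]-s*p[1],o[1]+s*p[0]+c*p[1],p[2]]
for q in(1.0,.9,.8):
    l=q-.6; d=1.0-q
    tip=(50,85-100*np.sin(l),50+100*np.cos(l))
    a=np.arctan2(-18,-65); r=np.hypot(65,18) ; ang=np.arctan2(32-50,65)+d  # pad swing
    pad=(50,85-r*np.cos(ang),50+r*np.sin(ang))
    u=proj(P,[jw(tip,(543.7,-105.5),-.105),jw(pad,(543.7,-105.5),-.105)])
    v=proj(Q,[jw(tip,(546,-97),-.095),jw(pad,(546,-97),-.095)])
    print(q,((u-[190,130])*4).round(),((v-[140,150])*4).round())
im=bot.capture("scene");cv2.imwrite("pics/c5.png",cv2.resize(im[150:270,140:300],(640,480),interpolation=cv2.INTER_CUBIC))
E
```

```text
1.0 [[365. 232.]
 [363. 370.]] [[264. 116.]
 [255. 207.]]
0.9 [[362. 218.]
 [364. 366.]] [[270. 121.]
 [253. 199.]]
0.8 [[359. 204.]
 [365. 361.]] [[277. 128.]
 [252. 192.]]
```

View pics/c5.png

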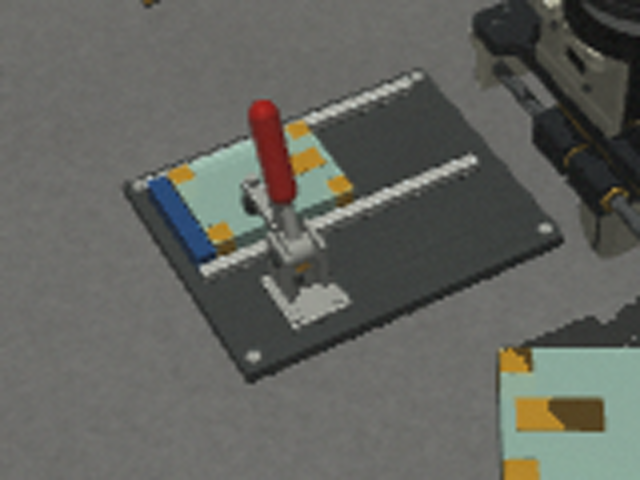

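In the scene crop the handle tip is at (264,112) and the pad's underside at about (252,207). Both match the prediction for 1.0 rad, and so does the pad in the side view, so the clamp is locked.

```bash
python3 -c "
from plant import bot
print(bot.close_job())"
```

```text
the job is handed in; nothing more can be done
None
```

The base is home against the blue stop, the toggle is flipped over and locked with its pad on the base, the arm finished clear, and the job is handed in.

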